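# Clip the bottle opener onto the bar stand's snap hook

## Task

Pick up the bottle opener and clip its eye onto the snap hook of the bar stand: press the eye gently down over the hook's nose against the sprung gate until it passes inside and the gate snaps shut above it, then let go so that the opener hangs freely in the hook. The hook's height varies, so feel for it and do not force it, and leave the candle jar, bowl and ice bucket where they are.

Things in the scene. Friction and masses are not known exactly. Their poses are not given: they have to be found in the camera images.
- opener: Bottle opener, about 90 g, lying flat on the counter. Wooden grip 70 x 22 x 18 mm high along its x; origin at the centre of the grip's underside, z up as it lies. At its +x end a flat round steel eye (eye), at its -x end a flat steel opener head reaching to x = -69 mm. Grip it at the origin across the 22 mm width.
- eye (a point): Centre of the opener's hanging eye, 60 mm from the opener's origin along its +x and 9 mm above its underside. The eye is a closed ring in the opener's x-y plane: hole 26 mm across, outside 36 mm, bar 5 mm thick.
- stand: Fixed bar stand: round foot 140 mm wide, 12 mm thick; upright rod 14 mm thick, its ball top at 336 mm. Origin: centre of the foot's underside. Its -x side faces roughly to the robot, turned a little. On the rod a black clamp (24 x 28 x 44 mm) carries an upturned steel snap hook of 7 mm bar, reaching out along the stand's -x in its x-z plane. Pressing on the hook with over 8 N is forcing it.
- nose_line (a point): Point of the stand on the vertical axis of the hook's nose (stand x = -50 mm), always 240 mm above the counter. The clamp's height is NOT measured: the gate tip's level H lies anywhere from 205 to 275 mm; find it by touch or camera. The nose is an upright bar, its top 13 mm above H. Hold the eye level, opener pointing along the stand's +x, eye centre 5 mm to the robot's side (-x) of this point.
- hinge_line (a point): Point of the stand at x = -12 mm, 240 mm above the counter, on the gate's hinge line; the hinge is 20 mm above H. The gate, a 5.6 mm steel bar, slopes down to its tip at the nose (x = -45 mm, level H). The level eye meets it at H + 9 mm; it swings down and inwards against its spring, at 2 to 4 N, for about 20 mm; then the eye passes, the force drops away and it snaps shut. It cannot open outwards.
- hang_line (a point): Point of the stand at x = -30 mm, 240 mm above the counter, over the lowest part of the hook. The inside of the hook spans stand x = -46 to -14 mm; its floor is 37 mm below H and slopes up to the nose, so the level eye meets it some 8 to 10 mm after passing the gate. A released opener slides and swings down by itself and hangs from the floor, its eye near this line.
- candle: Bystander: white candle jar with wooden lid, 72 mm wide, 85 mm high, origin at the centre of its underside.
- bowl: Bystander: round glass bowl, 170 mm wide, 110 mm high, origin at the centre of its underside.
- bucket: Bystander: round steel ice bucket, 120 mm wide, 120 mm high, origin at the centre of its underside.

How it is judged:
By the outcome, as a careful person would: the job done as asked, in the order asked, and still so for the second after the job is handed in, with the robot touching nothing.
It also fails if it takes over 61 s, if anything falls off the work surface, if the arm or the gripper's body presses on something with over 40 N, if the wrist force passes 120 N, or if a joint passes its speed limit or range.

## Robot

A 6-joint arm with a two-finger parallel gripper is mounted at the origin on the work surface. World frame = base frame: x ahead of the robot, y to its left, z up, the work surface at z = 0. Lengths are in m, angles in rad, forces in N, time in s.
With the tool pointing down it reaches from about 0.35 to 0.875 m from the base axis. Payload 15.5 kg.
Tool frame: the origin (TCP) lies on the centre line of the jaws, within the pads' length; the fingertips stand 11 mm ahead of it and the grasp point (between the pads) lies 8 mm behind it; z points along the fingers, y is the line along which they close (so a half turn about z gives the same grasp; the last joint's range is limited). The gripper opens to 85 mm and grips with 20 to 120 N. Pads are 22 mm wide; open, the fingers measure 114 mm over their backs; the gripper's body (76 mm by 85 mm) begins 54 mm behind the grasp point. The pads swing forward as they close: fully open they stand 13 mm farther back than shut.
Start: joints at [1.244, 0.494, 1.345, -0, 1.302, -0.096], TCP at [0.144, 0.608, 0.242] pointing down, gripper open.
Joint ranges: [-2.91, 2.91], [-0.82, 2.16], [0.22, 2.67], [-1.22, 4.37], [0.12, 2.79], [-3.08, 3.08]. Speed limits (rad/s): [1.89, 1.89, 2.57, 3.01, 3.01, 3.01].

## Interface

Orientations are given as a unit quaternion [w, x, y, z].
In Python, from bench import ctrl gives the robot as it stands. The module is installed in compiled form; this text tells all that it offers.
- The arm moves only by the tool drive_tool, never from a script. Its argument "plan" is a list of rows, each a list of 3 entries, a list of its own where there are three numbers: the shift along the world's x, y, z in m, then the turn about the world's z in rad, then the opening, from 0 (shut) to 1 (fully open). In form: [[[dx, dy, dz], roll, claw], ...]. A call has 1 to 5 rows; each row shifts and turns the commanded pose from where the row before left it; what a row does not reach is not made up. A row lasts 1/12 s, in which the tool goes at most 41.7 mm and 7.16 degrees, less where a joint would pass 70% of its speed; a pose out of reach is approached as far as the arm can. A call with a gripper value outside its range is refused whole. The fingers move at their own pace and stop on an object; "newtons" is the grip in N (left out, the last holds). Time passes only in rows, so rows that do not move let the fingers close. It gives the time, the measured TCP pose, the force, the opening and the grip force at its end, in the units of the state.
- ctrl.sense(): the state, without advancing time (a new reading comes with each control period).
- ctrl.snapshot(name): name is "side" or "top" or "wrist"; returns a dict with "img" (480x640x3 uint8, blue, green, red), "z_map" (480x640 float32, m along the optical axis (not along the pixel's ray), 0 where there is no reading), "K" (3x3 intrinsics, pixels), "rvec" (rotation vector, rad) and "tvec" (3), from world to camera coordinates, as OpenCV has them. Camera axes: x right, y down, z forward; pixel columns grow to the right and rows downward; lengths in m; the calibration is good to about 2 mm. A picture is of the moment at which its call begins.
- ctrl.close_job(): hands the job in; it is judged then, once.
The state is a dict: "time": time; "qpos": joint angles; "dq": joint speeds; "effort": joint torques, N m; "position": TCP position; "tcp_rot": TCP orientation; "wrist_force": force on the tool from outside, world axes, zero at the start; "ft_torque": the same for the moment, N m; "gripper_width": finger opening in m; "grasp_force": force on a finger pad.
Only numpy, scipy, OpenCV 4.12 (cv2) and the standard library are available. Lean on these libraries where they do the work, as an engineer would, in place of code of your own. Each camera call takes 0.05 s, during which the arm holds its last target. There are 200 camera calls.

## Working session

There is one attempt and no reset: what is moved stays moved. The work goes in short steps, Python scripts to look and compute and a tool call to move; the robot and the scene stay as the last step left them, time stands still between calls to the robot, and variables do not carry over. Pictures are saved under pics/ and viewed, at most 10 in all, crops included, and the job is handed in when it is done.

Besides the shell and the picture viewer there is one more tool, called after "Call:" as name([rows], argument=value, ...), one row to a line, values as JSON. drive_tool: Moves the arm, as the interface text tells. Its arguments: {"type":"object","properties":{"plan":{"type":"array"},"newtons":{"type":"number"}},"required":["plan"]}

```bash
mkdir -p pics
cat > h.py <<'E'
import numpy as np, cv2
from bench import ctrl
def snap(n,save=None):
    s=ctrl.snapshot(n)
    s['R']=cv2.Rodrigues(np.array(s['rvec'],float))[0]; s['t']=np.array(s['tvec'],float).ravel(); s['K']=np.array(s['K'])
    if save: cv2.imwrite('pics/'+save,s['img'])
    return s
def cloud(s):
    z=s['z_map']; v,u=np.mgrid[:480,:640]
    c=np.stack([(u-s['K'][0,2])/s['K'][0,0]*z,(v-s['K'][1,2])/s['K'][1,1]*z,z],-1)
    w=(c-s['t'])@s['R']; w[z<=0]=np.nan; return w
def plane(s,u,v,h):
    d=s['R'].T@np.linalg.inv(s['K'])@np.array([u,v,1.]); o=-s['R'].T@s['t']
    return o+d*(h-o[2])/d[2]
def proj(s,p):
    c=s['K']@(s['R']@np.array(p)+s['t']); return c[:2]/c[2]
E
python3 - <<'E'
from h import *
a=snap('top','top.png');b=snap('side','side.png')
for s in (a,b): print(s['K'][0,0],-s['R'].T@s['t'],s['R'][2])
import pickle; pickle.dump((a,b),open('s0.pkl','wb'))
print(ctrl.sense())
E
```

```text
470.1050855916267 [ 0.51932592 -0.01721556  1.17067842] [ 0.08492978 -0.02393006 -0.99609954]
575.8683935806207 [ 0.22590582 -0.74118182  1.11385297] [ 0.299182    0.57333937 -0.76273986]
{'time': 0.1, 'qpos': array([ 1.24348923e+00,  4.94118803e-01,  1.34610538e+00, -1.88153649e-05,
        1.30250857e+00, -9.55058500e-02]), 'dq': array([-0.0003591 , -0.00126653, -0.00239869,  0.00042858,  0.00148732,
       -0.00108764]), 'effort': array([ 2.02251023e-03, -8.83589458e+01, -3.84556139e+01, -5.88955027e-05,
        5.15680396e-03,  3.71486999e-05]), 'position': array([0.14347985, 0.6079637 , 0.24174901]), 'tcp_rot': array([-1.10748676e-04,  1.15638817e-01,  9.93291165e-01, -5.59261377e-04]), 'wrist_force': array([-0.25985637,  0.24196894, -0.53683892]), 'ft_torque': array([-0.00735049, -0.10885062, -0.02806626]), 'grasp_force': 0.0, 'gripper_width': 0.08559134843795149}
```

View pics/top.png

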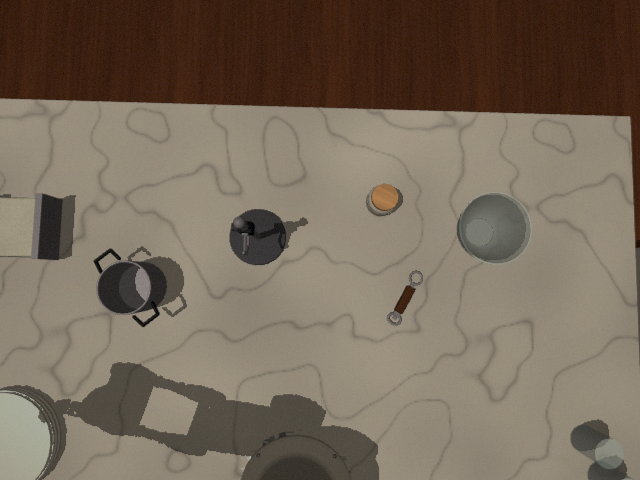

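View pics/side.png

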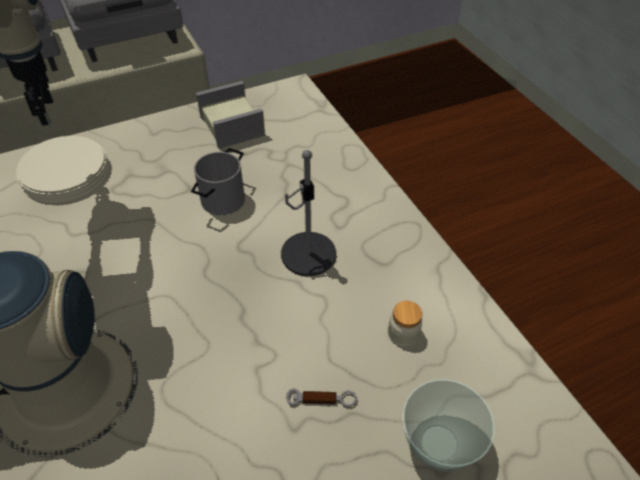

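The top view shows the opener with grip at about (405,300), ends at (416,278) and (394,318). The stand foot is at (258,237) with its hook near (246,242). The side view shows the opener at (320,398) and the hook at (295,197). Next I'll measure these and zoom in.

Run:
```python
from h import *; import pickle
a,b=pickle.load(open('s0.pkl','rb'))
# opener grip: brown mask in window
for s,(x0,y0,x1,y1),n in ((a,(380,262,430,335),'top'),(b,(280,380,365,415),'side')):
    im=s['img'][y0:y1,x0:x1].astype(int); B,G,R=im[...,0],im[...,1],im[...,2]
    m=((R-B>25)&(R<140)).astype(np.uint8)
    # brown
    n_,l,st,ce=cv2.connectedComponentsWithStats(m); i=1+np.argmax(st[1:,4]); ys,xs=np.where(l==i)
    pts=np.array([plane(s,x+x0,y+y0,.018)[:2] for x,y in zip(xs,ys)]); c=pts.mean(0)
    r=cv2.minAreaRect(pts.astype(np.float32)*1000); 
    w,v=np.linalg.eigh(np.cov(pts.T)); d=v[:,1]; print(n,len(xs),c,r,np.arctan2(d[1],d[0]))
W=cloud(a)
P=W[200:275,220:300].reshape(-1,3);P=P[np.isfinite(P[:,2])]
W2=cloud(b);P2=W2[140:280,270:350].reshape(-1,3);P2=P2[np.isfinite(P2[:,2])]
for p in (P,P2):
    f=p[(p[:,2]>.008)&(p[:,2]<.016)]; print('foot',len(f),f[:,:2].min(0),f[:,:2].max(0),cv2.minEnclosingCircle((f[:,:2]*1000).astype(np.float32)))
    for lo in np.arange(.02,.36,.02):
        q=p[(p[:,2]>lo)&(p[:,2]<lo+.02)]
        if len(q):print(round(lo,2),len(q),q[:,:2].mean(0).round(4),q[:,:2].min(0).round(3),q[:,:2].max(0).round(3))
c1=cv2.resize(a['img'][205:275,215:305],None,fx=5,fy=5,interpolation=2)
c2=cv2.resize(b['img'][145:215,270:335],None,fx=5,fy=5,interpolation=2)
c3=cv2.resize(b['img'][380:420,275:370],None,fx=4,fy=4,interpolation=2)
o=np.zeros((560,790,3),np.uint8);o[:350,:450]=c1;o[:350,455:780]=c2;o[355:515,:380]=c3
cv2.imwrite('pics/crop.png',o)
```

```text
top 244 [ 0.46548001 -0.25571974] ((465.19598388671875, -256.20697021484375), (22.991249084472656, 67.68865203857422), 60.95701217651367) 2.6432094882924053
side 344 [ 0.46450232 -0.25993621] ((464.8421325683594, -260.4888000488281), (22.182374954223633, 68.155029296875), 63.9229736328125) 2.6548771818994243
foot 1842 [0.54500887 0.0401235 ] [0.68269821 0.17859885] ((623.8593139648438, 118.94754028320312), 83.78736877441406)
0.02 6 [0.6177 0.0973] [0.607 0.066] [0.654 0.106]
0.04 7 [0.6099 0.1048] [0.606 0.102] [0.615 0.111]
0.06 6 [0.6095 0.1052] [0.606 0.103] [0.616 0.109]
0.08 6 [0.6095 0.1047] [0.607 0.102] [0.613 0.111]
0.1 9 [0.6112 0.1041] [0.606 0.102] [0.617 0.108]
0.12 9 [0.6107 0.1046] [0.606 0.102] [0.618 0.11 ]
0.16 9 [0.586  0.1104] [0.581 0.108] [0.59  0.114]
0.18 46 [0.5868 0.1101] [0.567 0.106] [0.601 0.114]
0.2 22 [0.5897 0.103 ] [0.56  0.094] [0.623 0.114]
0.22 115 [0.5955 0.1162] [0.56  0.094] [0.623 0.139]
0.24 119 [0.6096 0.1052] [0.597 0.094] [0.625 0.122]
0.26 12 [0.6102 0.1039] [0.606 0.101] [0.615 0.109]
0.28 11 [0.6096 0.1046] [0.606 0.102] [0.615 0.11 ]
0.
[... 350 characters left out ...]
606 0.097] [0.619 0.105]
0.08 36 [0.6114 0.1017] [0.605 0.097] [0.619 0.106]
0.1 32 [0.6113 0.1015] [0.605 0.097] [0.619 0.106]
0.12 33 [0.6104 0.102 ] [0.606 0.096] [0.618 0.114]
0.14 35 [0.6103 0.1019] [0.605 0.097] [0.616 0.11 ]
0.16 52 [0.6033 0.1031] [0.577 0.097] [0.616 0.11 ]
0.18 72 [0.5933 0.1048] [0.565 0.096] [0.616 0.111]
0.2 104 [0.5974 0.0989] [0.559 0.089] [0.623 0.119]
0.22 150 [0.5976 0.1015] [0.558 0.088] [0.623 0.138]
0.24 108 [0.6095 0.1016] [0.595 0.091] [0.624 0.12 ]
0.26 41 [0.6112 0.1013] [0.606 0.096] [0.617 0.11 ]
0.28 50 [0.6105 0.1023] [0.605 0.097] [0.618 0.111]
0.3 47 [0.6105 0.1018] [0.603 0.098] [0.618 0.109]
0.32 82 [0.6109 0.1021] [0.601 0.094] [0.622 0.114]
```

View pics/crop.png

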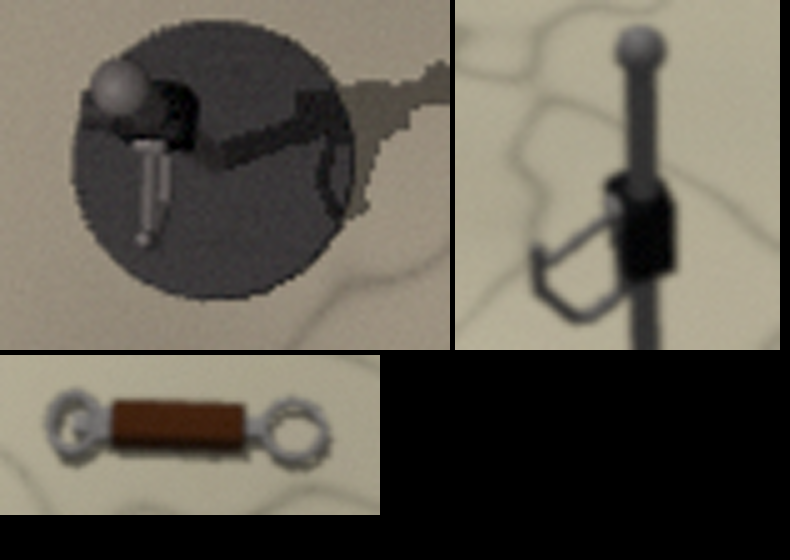

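The crop shows a true ring (the eye) at the opener's right end in the side view. The hook nose top is at side pixel (286.6,194) and top pixel (243.6,252). Triangulating.

Run:
```python
from h import *; import pickle
a,b=pickle.load(open('s0.pkl','rb'))
def tri(u1,u2):
    P=[s['K']@np.c_[s['R'],s['t']] for s in (a,b)]
    X=cv2.triangulatePoints(P[0],P[1],np.array(u1,float),np.array(u2,float)).ravel();X=X[:3]/X[3]
    return X.round(4),(proj(a,X)-u1).round(1),(proj(b,X)-u2).round(1)
print('nose',tri((243.6,252.5),(286.6,194.5)))
print('ball',tri((239,222.4),(306.8,154.4)))
# foot ellipse
for s,(x0,y0,x1,y1) in ((a,(215,195,305,275)),(b,(270,222,350,285))):
    g=s['img'][y0:y1,x0:x1].max(2); m=(g<75).astype(np.uint8)
    m=cv2.morphologyEx(m,cv2.MORPH_OPEN,np.ones((9,9)))
    c=max(cv2.findContours(m,0,1)[0],key=cv2.contourArea)
    p=np.array([plane(s,u+x0,v+y0,.012)[:2] for u,v in cv2.convexHull(c)[:,0]])
    print('foot',cv2.minEnclosingCircle((p*1000).astype(np.float32)),cv2.fitEllipse((p*1000).astype(np.float32)))
for n,s in (('top',a),('side',b)):
    W=cloud(s).reshape(-1,3); g=s['img'].max(2).ravel()
    q=W[(W[:,2]>.16)&(W[:,2]<.27)&(W[:,0]>.54)&(W[:,0]<.588)&(abs(W[:,1]-.1)<.05)]
    w,v=np.linalg.eigh(np.cov(q[:,:2].T)); d=v[:,1]
    print(n,len(q),q.mean(0),np.arctan2(d[1],d[0])); k=q[q[:,0]<.566];print(k[np.argsort(k[:,2])].round(4))
# bystanders
W=cloud(a)
for nm,x0,y0,x1,y1 in(('candle',360,175,410,220),('bowl',450,185,540,270),('bucket',90,240,190,325)):
    q=W[y0:y1,x0:x1].reshape(-1,3);q=q[q[:,2]>.03];print(nm,q.min(0).round(3),q.max(0).round(3))
```

```text
nose (array([0.5638, 0.1116, 0.2247]), array([ 0.2, -0.4]), array([-0.3,  0. ]))
ball (array([0.613 , 0.1083, 0.3235]), array([ 0.1, -0.2]), array([-0.2,  0. ]))
foot ((612.4077758789062, 107.41703033447266), 69.69901275634766) ((612.64013671875, 107.22310638427734), (137.4742889404297, 139.05438232421875), 151.65528869628906)
foot ((609.4706420898438, 99.7281265258789), 71.52503967285156) ((609.70361328125, 99.71133422851562), (135.6610565185547, 143.5189971923828), 166.51736450195312)
top 80 [0.57514876 0.11095422 0.21060079] 3.128252950317618
[[0.5609 0.1098 0.2033]
 [0.5627 0.109  0.2102]
 [0.5646 0.1088 0.2123]
 [0.5604 0.1104 0.2148]
 [0.5601 0.1114 0.2217]
 [0.562  0.1091 0.2247]
 [0.5639 0.109  0.2259]
 [0.5618 0.1107 0.2279]
 [0.5657 0.1146 0.2291]
 [0.5637 0.1125 0.2296]
 [0.5657 0.1125 0.2302]
 [0.5636 0.1144 0.2303]
 [0.5657 0.1105 0.2303]
 [0.5616 0.1142 0.2309]
 [0.5636 0.1102 0.2317]
 [0.5616 0.1121 0.2317]]
side 99 [0.57150685 0.10692567 0.20874499] -3.13187146598682
[[0.5647 0.1073 0.1955]
 [0.5642 0.1057 0.2003]
 [0.5622 0.1066 0.2004]
 [0.5647 0.1068 0.2023]
 [0.56
[... 213 characters left out ...]
.5604 0.1125 0.2115]
 [0.5616 0.1043 0.2121]
 [0.5653 0.1069 0.2145]
 [0.5597 0.1052 0.2152]
 [0.5621 0.1049 0.2175]
 [0.5601 0.1058 0.2176]
 [0.5597 0.1101 0.2201]
 [0.5604 0.1062 0.2202]
 [0.5619 0.1042 0.2214]
 [0.5652 0.106  0.2214]
 [0.5623 0.1047 0.2238]
 [0.5595 0.1037 0.2258]
 [0.5627 0.1055 0.2259]
 [0.5587 0.1072 0.2261]
 [0.5607 0.1116 0.2275]
 [0.5634 0.1068 0.2275]
 [0.5601 0.1048 0.2277]
 [0.5622 0.1095 0.2287]
 [0.5641 0.1084 0.2289]
 [0.5583 0.1059 0.2305]
 [0.5602 0.1047 0.2308]
 [0.5646 0.1092 0.2311]
 [0.5623 0.1093 0.2319]]
candle [ 0.671 -0.227  0.03 ] [ 0.738 -0.158  0.091]
bowl [ 0.553 -0.529  0.03 ] [ 0.72  -0.36   0.114]
bucket [0.405 0.312 0.03 ] [0.573 0.462 0.126]
```

Call:
drive_tool([
  [[0.022,-0.031,0],0,1],
  [[0.022,-0.031,0],0,1],
  [[0.022,-0.031,0],0,1],
  [[0.022,-0.031,0],0,1],
  [[0.022,-0.031,0],0,1],
], newtons=80)

```text
time: 0.52
position: [0.2541, 0.4516, 0.2421]
tcp_rot: [-0.0, 0.115, 0.993, -0.0]
wrist_force: [1.6, -0.1, 0.4]
gripper_width: 0.0856
grasp_force: 0.0
```

Call:
drive_tool([
  [[0.022,-0.031,0],0,1],
  [[0.022,-0.031,0],0,1],
  [[0.022,-0.031,0],0,1],
  [[0.022,-0.031,0],0,1],
  [[0.022,-0.031,0],0,1],
])

```text
time: 0.93
position: [0.3641, 0.2966, 0.2422]
tcp_rot: [-0.0, 0.116, 0.993, -0.0]
wrist_force: [1.4, 0.7, -0.1]
gripper_width: 0.0852
grasp_force: 0.0
```

Call:
drive_tool([
  [[0.005,-0.037,0],-0.03,1],
  [[0.005,-0.037,0],-0.03,1],
  [[0.005,-0.037,0],-0.03,1],
  [[0.005,-0.037,0],-0.03,1],
  [[0.005,-0.037,0],-0.03,1],
])

```text
time: 1.35
position: [0.3882, 0.1116, 0.2422]
tcp_rot: [-0.0, 0.19, 0.982, -0.0]
wrist_force: [0.7, 0.2, -0.1]
gripper_width: 0.0855
grasp_force: 0.0
```

Call:
drive_tool([
  [[0.005,-0.037,0],-0.03,1],
  [[0.005,-0.037,0],-0.03,1],
  [[0.005,-0.037,0],-0.03,1],
  [[0.008,-0.037,0],-0.02,1],
  [[0.008,-0.037,0],0,1],
])

```text
time: 1.77
position: [0.4192, -0.0736, 0.2423]
tcp_rot: [-0.0, 0.244, 0.97, 0.0]
wrist_force: [1.0, 1.0, -0.7]
gripper_width: 0.0853
grasp_force: 0.0
```

Call:
drive_tool([
  [[0.01,-0.037,0],0,1],
  [[0.01,-0.037,0],0,1],
  [[0,0,0],0,1],
])

```text
time: 2.02
position: [0.4414, -0.1514, 0.2423]
tcp_rot: [0.001, 0.245, 0.969, -0.001]
wrist_force: [-0.7, 1.4, 0.2]
gripper_width: 0.0855
grasp_force: 0.0
```

Run:
```python
from h import *
s=snap('wrist','w1.png'); x=ctrl.sense();print(x['position'],x['tcp_rot'],-s['R'].T@s['t'])
im=s['img'].astype(int);B,R=im[...,0],im[...,2]
m=((R-B>25)&(R<140)).astype(np.uint8)
n,l,st,ce=cv2.connectedComponentsWithStats(m);i=1+np.argmax(st[1:,4]);print(st[i],ce[i])
ys,xs=np.where(l==i);p=np.array([plane(s,u,v,.018)[:2] for u,v in zip(xs,ys)])
w,v=np.linalg.eigh(np.cov(p.T));d=v[:,1];print(p.mean(0),np.arctan2(d[1],d[0]),cv2.minAreaRect((p*1000).astype(np.float32)))
W=cloud(s)[l==i];print(np.nanmean(W,0), np.nanmax(W[:,2]));q=W[W[:,2]>.015];print('top',cv2.minAreaRect((q[:,:2]*1000).astype(np.float32)))
```

```text
[ 0.44025522 -0.148654    0.24200463] [ 2.08233542e-04  2.45240162e-01  9.69462317e-01 -1.87876870e-04] [ 0.36959661 -0.11215228  0.37285901]
[388 441  48  33 619] [410.18901454 450.15185784]
[ 0.74430246 -0.19617384] 0.963072435549577 ((748.8629150390625, -197.39292907714844), (54.574283599853516, 38.59581756591797), 33.16740798950195)
[ 0.67273694 -0.18012569  0.08512132] 0.3155590863446509
top ((568.72900390625, -164.55471801757812), (41.09824752807617, 274.971923828125), 81.30192565917969)
```

View pics/w1.png

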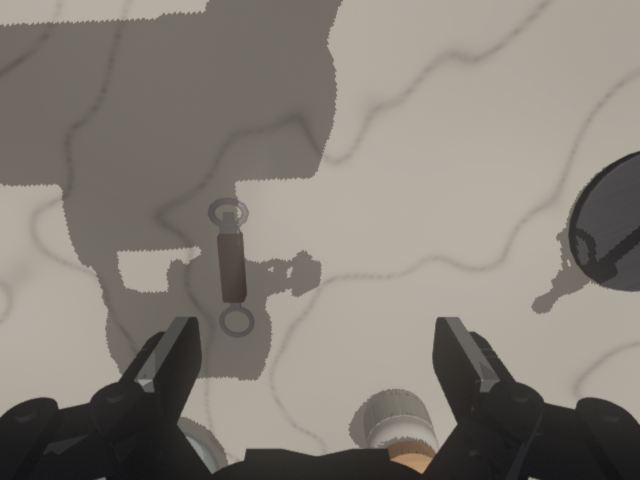

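The wrist view shows the opener at (231,267) with its eye ring at (237,321). The mask had picked up the candle lid, so I'll restrict the window.

Run:
```python
from h import *
s=snap('wrist')
im=s['img'][225:312,205:260].astype(int);m=((im[...,2]-im[...,0])>18).astype(np.uint8)
n,l,st,ce=cv2.connectedComponentsWithStats(m);i=1+np.argmax(st[1:,4]);print(st[i],ce[i])
ys,xs=np.where(l==i);p=np.array([plane(s,u+205,v+225,.018)[:2] for u,v in zip(xs,ys)])
w,v=np.linalg.eigh(np.cov(p.T));d=v[:,1];print(p.mean(0),np.arctan2(d[1],d[0]),cv2.minAreaRect((p*1000).astype(np.float32)))
e=plane(s,237,321,.009);print('eye',e,'dist',np.linalg.norm(e[:2]-p.mean(0)),np.arctan2(*(e[:2]-p.mean(0))[::-1]))
```

```text
[30 15  3  7 15] [31.2 17.8]
[ 0.44215694 -0.23363984] 2.7455286466301487 ((442.2149353027344, -233.8934326171875), (1.8406016826629639, 5.813510894775391), 58.05571365356445)
eye [ 0.51553956 -0.28048938  0.009     ] dist 0.08706255358725544 -0.5681974898203317
```

Run:
```python
from h import *
s=snap('wrist')
im=s['img'][225:312,205:260].astype(float);m=(im[...,2]>1.35*im[...,0]+2).astype(np.uint8)
n,l,st,ce=cv2.connectedComponentsWithStats(m);i=1+np.argmax(st[1:,4]);print(st[i],ce[i],im[40,27])
ys,xs=np.where(l==i);p=np.array([plane(s,u+205,v+225,.018)[:2] for u,v in zip(xs,ys)])
w,v=np.linalg.eigh(np.cov(p.T));d=v[:,1];print(p.mean(0),np.arctan2(d[1],d[0]),cv2.minAreaRect((p*1000).astype(np.float32)))
e=plane(s,237,321,.009);print('eye',e,'dist',np.linalg.norm(e[:2]-p.mean(0)),np.arctan2(*(e[:2]-p.mean(0))[::-1]))
x=ctrl.sense();q=x['tcp_rot'];print(x['position'],'tool y',2*np.arctan2(q[2],q[1])-np.pi/2)
```

```text
[31 75  1  1  1] [31. 75.] [67. 74. 83.]
[ 0.490934 -0.262666] nan ((490.9339904785156, -262.6659851074219), (0.0, 0.0), 0.0)
eye [ 0.51457149 -0.27817886  0.009     ] dist 0.028273304934918655 -0.5807786497517081
[ 0.43911146 -0.14565978  0.24190057] tool y 1.0778231116006909<stdin>:6: RuntimeWarning: Degrees of freedom <= 0 for slice
  c *= np.true_divide(1, fact)
  c *= np.true_divide(1, fact)
```

Run:
```python
from h import *
s=snap('wrist'); im=s['img'][190:350,180:290]
hsv=cv2.cvtColor(im,cv2.COLOR_BGR2HSV)
m=((hsv[...,2]<85)&(hsv[...,1]>60)).astype(np.uint8)
n,l,st,ce=cv2.connectedComponentsWithStats(m);i=1+np.argmax(st[1:,4]);print(st[i],ce[i])
ys,xs=np.where(l==i);p=np.array([plane(s,u+180,v+190,.018)[:2] for u,v in zip(xs,ys)])
w,v=np.linalg.eigh(np.cov(p.T));d=v[:,1];print(p.mean(0),np.arctan2(d[1],d[0]),cv2.minAreaRect((p*1000).astype(np.float32)))
cv2.imwrite('pics/w2.png',cv2.resize(np.hstack([im,cv2.merge([m*255]*3)]),None,fx=3,fy=3)); print(ctrl.sense()['position'])
```

```text
[ 46  99  15  18 136] [ 54.18382353 109.90441176]
[ 0.48977269 -0.26287971] 2.226073826223706 ((490.07904052734375, -261.8440246582031), (11.663865089416504, 19.691234588623047), 29.065771102905273)
[ 0.43904011 -0.14501978  0.24200084]
```

View pics/w2.png

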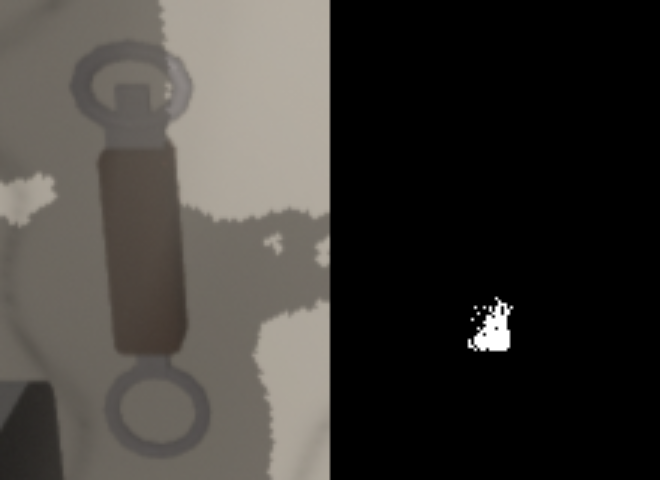

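The crop shows the grip's corners at crop pixels (98,150), (175,145), (187,350) and (115,355), with the eye at (158,410), confirming which end is which.

Run:
```python
from h import *
s=snap('wrist')
f=lambda x,y,h:plane(s,x/3+180,y/3+190,h)[:2]
c=[f(*q,.018) for q in((98,150),(175,145),(187,350),(115,355))]; e=f(158,410,.009); m=np.mean(c,0)
print(np.round(c,4),m,e,np.linalg.norm(e-m),np.arctan2(*(e-m)[::-1]),np.linalg.norm(c[0]-c[1]),np.linalg.norm(c[1]-c[2]))
a=(c[2]+c[3]-c[0]-c[1]);print(np.arctan2(a[1],a[0]),ctrl.sense()['position'])
```

```text
[[ 0.4285 -0.2473]
 [ 0.4382 -0.2257]
 [ 0.4998 -0.2591]
 [ 0.4903 -0.2806]] [ 0.46420967 -0.25317975] [ 0.51793128 -0.28347149] 0.06167334358905356 -0.5134259227459508 0.023752746941978497 0.07009680311797506
-0.49546387246771917 [ 0.43911855 -0.14470214  0.24213713]
```

Call:
drive_tool([
  [[0.0085,-0.037,0],0,1],
  [[0.0085,-0.037,0],0,1],
  [[0.0085,-0.0365,-0.02],0,1],
  [[0,0,-0.035],0,0.6],
  [[0,0,-0.035],0,0.6],
])

```text
time: 2.68
position: [0.4659, -0.2564, 0.1523]
tcp_rot: [0.002, 0.244, 0.97, -0.001]
wrist_force: [-0.2, 0.1, -1.0]
gripper_width: 0.0639
grasp_force: 0.0
```

Call:
drive_tool([
  [[0,0,-0.035],0,0.6],
  [[0,0,-0.035],0,0.6],
  [[0,0,-0.03],0,0.6],
  [[0,0,-0.015],0,0.6],
  [[0,0,0],0,0.6],
])

```text
time: 3.1
position: [0.4636, -0.2532, 0.035]
tcp_rot: [-0.002, 0.243, 0.97, 0.001]
wrist_force: [-0.8, -0.4, 0.6]
gripper_width: 0.0512
grasp_force: 0.0
```

Call:
drive_tool([
  [[0,0,-0.008],0,0.6],
  [[0,0,-0.008],0,0.6],
  [[0,0,-0.004],0,0.6],
  [[0,0,0],0,0.6],
  [[0,0,0],0,0.6],
])

```text
time: 3.52
position: [0.4651, -0.2556, 0.0181]
tcp_rot: [0.0, 0.243, 0.97, -0.0]
wrist_force: [0.4, 0.2, -0.1]
gripper_width: 0.0512
grasp_force: 0.0
```

Call:
drive_tool([
  [[0,0,-0.004],0,0.6],
  [[0,0,0],0,0.2],
  [[0,0,0],0,0.1],
  [[0,0,0],0,0.1],
  [[0,0,0],0,0.1],
])

```text
time: 3.93
position: [0.465, -0.2556, 0.0141]
tcp_rot: [0.0, 0.243, 0.97, -0.0]
wrist_force: [-1.6, 1.8, 7.3]
gripper_width: 0.0199
grasp_force: 79.2
```

Call:
drive_tool([
  [[0,0,0],0,0.1],
  [[0,0,0],0,0],
  [[0,0,0],0,0],
  [[0,0,0],0,0],
])

```text
time: 4.27
position: [0.465, -0.2556, 0.0141]
tcp_rot: [0.0, 0.243, 0.97, -0.0]
wrist_force: [-0.8, 0.7, 7.5]
gripper_width: 0.02
grasp_force: 79.2
```

Call:
drive_tool([
  [[0,0,0.01],0,0],
  [[0,0,0.02],0,0],
  [[0,0,0.035],0,0],
  [[0,0,0.035],0,0],
  [[0,0,0.035],0,0],
])

```text
time: 4.68
position: [0.4645, -0.2552, 0.1507]
tcp_rot: [-0.0, 0.243, 0.97, 0.0]
wrist_force: [0.5, -0.5, -1.3]
gripper_width: 0.0199
grasp_force: 78.5
```

Call:
drive_tool([
  [[-0.004,0.01,0.035],0,0],
  [[-0.004,0.015,0.035],0.03,0],
  [[-0.004,0.02,0.033],0.03,0],
  [[-0.004,0.025,0.02],0.03,0],
  [[-0.004,0.03,0],0.03,0],
])

```text
time: 5.1
position: [0.4461, -0.1559, 0.2765]
tcp_rot: [0.004, 0.185, 0.983, -0.001]
wrist_force: [1.5, 0.7, -0.9]
gripper_width: 0.0201
grasp_force: 78.5
```

Call:
drive_tool([
  [[-0.004,0.035,0],0.04,0],
  [[-0.004,0.035,0],0.04,0],
  [[-0.004,0.035,0],0.04,0],
  [[-0.004,0.035,0],0.04,0],
  [[-0.004,0.035,0],0.04,0],
])

```text
time: 5.52
position: [0.424, 0.021, 0.2724]
tcp_rot: [0.0, 0.085, 0.996, 0.0]
wrist_force: [0.6, 0.1, -0.4]
gripper_width: 0.02
grasp_force: 78.4
```

Call:
drive_tool([
  [[-0.005,0.035,0],0.04,0],
  [[0,0.03,0],0.04,0],
  [[0,0.02,0],0.033,0],
  [[0,0.005,0],0,0],
  [[0,0,0],0,0],
])

```text
time: 5.93
position: [0.4195, 0.1106, 0.2721]
tcp_rot: [0.0, 0.028, 1.0, 0.0]
wrist_force: [-0.3, -0.4, -0.3]
gripper_width: 0.02
grasp_force: 78.5
```

Call:
drive_tool([
  [[0,0,0],0,0],
  [[0,0,0],0,0],
  [[0,0,0],0,0],
])

```text
time: 6.18
position: [0.42, 0.1086, 0.2718]
tcp_rot: [0.0, 0.03, 1.0, -0.0]
wrist_force: [-0.4, 0.9, -0.0]
gripper_width: 0.0201
grasp_force: 78.5
```

Run:
```python
from h import *; import pickle
x=ctrl.sense();q=x['tcp_rot'];print(x['position'],'tool y',2*np.arctan2(q[2],q[1])-np.pi/2,x['wrist_force'])
a,b,w=snap('top'),snap('side'),snap('wrist'); pickle.dump((a,b,w),open('s1.pkl','wb'))
o=np.zeros((600,800,3),np.uint8)
p=proj(a,[.53,.11,.25]).astype(int);q=proj(b,[.53,.11,.25]).astype(int);print(p,q)
o[:300,:400]=cv2.resize(a['img'][p[1]-37:p[1]+38,p[0]-50:p[0]+50],(400,300),interpolation=2)
o[:300,400:]=cv2.resize(b['img'][q[1]-37:q[1]+38,q[0]-50:q[0]+50],(400,300),interpolation=2)
o[300:,:400]=cv2.resize(w['img'],(400,300))
cv2.imwrite('pics/c2.png',o)
```

```text
[0.4199514 0.1085706 0.2717951] tool y 1.5103776085972918 [-0.35215782  0.86141643 -0.04034255]
[242 268] [271 191]
```

View pics/c2.png

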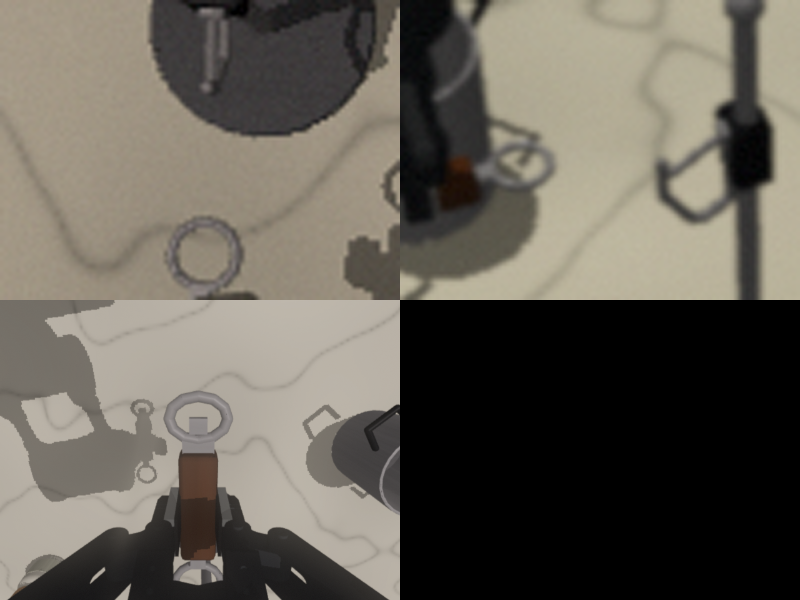

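The view shows the ring held level. Eye centre is at top pixel (243,294.3) and side (251.5,195.3). Nose top is at top pixel (243.8,253) and side (286.3,194).

Run:
```python
from h import *; import pickle
a,b,w=pickle.load(open('s1.pkl','rb'))
def tri(u1,u2):
    P=[s['K']@np.c_[s['R'],s['t']] for s in (a,b)]
    X=cv2.triangulatePoints(P[0],P[1],np.array(u1,float),np.array(u2,float)).ravel();X=X[:3]/X[3]
    return X.round(4)
print('eye',tri((243,294.3),(251.5,195.3)))
print('nose',tri((243.8,253),(286.3,194)))
for s,u,n in((a,(243,294.3),(243.8,253)),(b,(251.5,195.3),(286.3,194))):
    print('planes eye',plane(s,*u,.267),'nose',plane(s,*n,.229))
# shaft line (rod) in both: ball top view, foot
for s,r in((a,(215,195,305,275)),(b,(270,140,350,285))):
    W=cloud(s)[r[1]:r[3],r[0]:r[2]].reshape(-1,3)
    q=W[(W[:,2]>.318)&(W[:,2]<.345)];
    A=np.c_[2*q,np.ones(len(q))];x=np.linalg.lstsq(A,(q**2).sum(1),rcond=None)[0];print('ball',x[:3],'r',np.sqrt(x[3]+x[:3]@x[:3]))
    q=W[(W[:,2]>.24)&(W[:,2]<.262)]; 
    q=W[(W[:,2]>.02)&(W[:,2]<.32)&(W[:,0]<.594)]; q=q[q[:,2]>.15]
    pf=np.polyfit(q[:,0],q[:,1],1);print('hook slope',pf[0],len(q))
W=cloud(a)[280:312,225:262].reshape(-1,3);q=W[W[:,2]>.24];q=q[(q[:,0]>.462)];print('ring depth mean',np.median(q,0),q[:,:2].min(0),q[:,:2].max(0))
```

```text
eye [0.482  0.1051 0.2624]
nose [0.5627 0.1108 0.2274]
planes eye [0.48146037 0.10473639 0.267     ] nose [0.56174557 0.11090788 0.229     ]
planes eye [0.48111438 0.10030641 0.267     ] nose [0.56272423 0.10897691 0.229     ]
ball [0.61339836 0.10883238 0.32690885] r 0.009723891505373703
hook slope -0.01706683159126992 101
ball [0.61235699 0.10532744 0.32543122] r 0.009793127195464399
hook slope -0.042850147293947684 117
ring depth mean [0.47906521 0.07530385 0.59389537] [0.46325622 0.04309876] [0.49913571 0.12199195]
```

Call:
drive_tool([
  [[0.02,0.0015,0],0.01,0],
  [[0.02,0.0015,0],0,0],
  [[0.02,0.0015,0],0,0],
  [[0.015,0.0015,0],0,0],
  [[0,0,-0.01],0,0],
])

```text
time: 6.75
position: [0.4985, 0.1153, 0.2627]
tcp_rot: [0.002, 0.025, 1.0, 0.0]
wrist_force: [-0.8, -0.2, -0.6]
gripper_width: 0.0198
grasp_force: 78.5
```

Call:
drive_tool([
  [[0,0,-0.007],0,0],
  [[0,0,0],0,0],
  [[0,0,0],0,0],
  [[0,0,0],0,0],
  [[0,0,0],0,0],
])

```text
time: 7.17
position: [0.4948, 0.1154, 0.2552]
tcp_rot: [0.0, 0.024, 1.0, 0.0]
wrist_force: [-0.2, 0.7, -0.9]
gripper_width: 0.02
grasp_force: 78.5
```

Run:
```python
from h import *; import pickle
x=ctrl.sense();print(x['position'],x['wrist_force'],x['ft_torque'])
a,b=snap('top'),snap('side')
o=np.zeros((500,800,3),np.uint8)
o[:,:400]=cv2.resize(a['img'][220:270,223:263],(400,500),interpolation=2)
o[:,400:]=cv2.resize(b['img'][165:215,270:310],(400,500),interpolation=2)
cv2.imwrite('pics/c3.png',o)
```

```text
[0.49483212 0.11544014 0.25515877] [-0.19672333  0.7417868  -0.9000732 ] [ 0.00137725 -0.03042821  0.02245281]
```

View pics/c3.png

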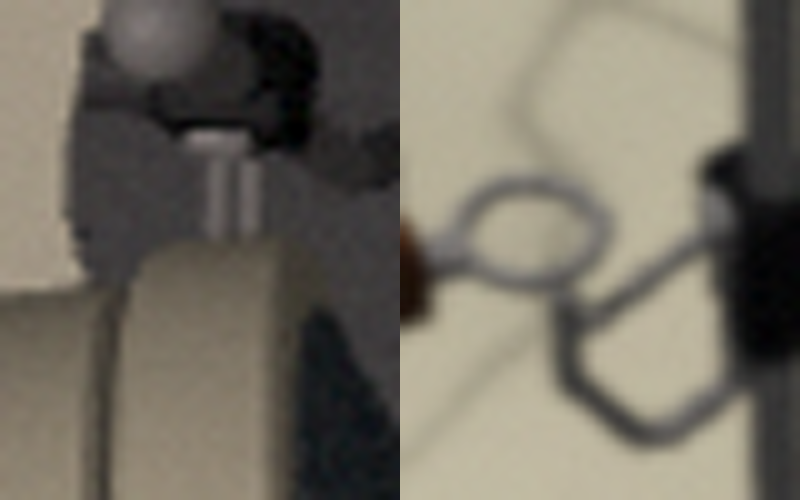

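The side view shows the ring's centre at pixel (283.0,188.2), about 20 mm above the nose top at (286.7,194). The arm blocks the top view.

Run:
```python
from h import *; import pickle
a,b,w=pickle.load(open('s1.pkl','rb'))
e=plane(b,283,188.2,.2502)
for h in(.225,.229,.233):
    n=plane(b,286.7,194.3,h);print(h,e,n,(n-e)[:2], plane(a,243.8,253,h))
# calib shift of side wrt kinematic: eye kin
print('kin eye',.4948+.06*np.cos(-.05),.1154+.06*np.sin(-.05))
```

```text
0.225 [0.55546968 0.10807876 0.2502    ] [0.56465871 0.11157577 0.225     ] [0.00918903 0.00349701] [0.56192576 0.11145211 0.225     ]
0.229 [0.55546968 0.10807876 0.2502    ] [0.56313427 0.10773821 0.229     ] [ 0.00766458 -0.00034055] [0.56174557 0.11090788 0.229     ]
0.233 [0.55546968 0.10807876 0.2502    ] [0.56160982 0.10390064 0.233     ] [ 0.00614014 -0.00417811] [0.56156538 0.11036364 0.233     ]
kin eye 0.554725015623698 0.11240124984375931
```

Call:
drive_tool([
  [[0.002,-0.001,0],0,0],
  [[0,0,-0.004],0,0],
  [[0,0,-0.004],0,0],
  [[0,0,0],0,0],
  [[0,0,0],0,0],
])

```text
time: 7.68
position: [0.4967, 0.1145, 0.2462]
tcp_rot: [-0.0, 0.024, 1.0, -0.0]
wrist_force: [-1.0, -0.1, -0.2]
gripper_width: 0.0197
grasp_force: 78.5
```

Call:
drive_tool([
  [[0,0,-0.001],0,0],
  [[0,0,-0.001],0,0],
  [[0,0,-0.001],0,0],
  [[0,0,-0.001],0,0],
  [[0,0,0],0,0],
])

```text
time: 8.1
position: [0.4968, 0.1145, 0.2425]
tcp_rot: [-0.0, 0.024, 1.0, -0.0]
wrist_force: [-0.0, 0.1, 0.2]
gripper_width: 0.0202
grasp_force: 78.5
```

Call:
drive_tool([
  [[0,0,-0.001],0,0],
  [[0,0,-0.001],0,0],
  [[0,0,-0.001],0,0],
  [[0,0,-0.001],0,0],
  [[0,0,0],0,0],
])

```text
time: 8.52
position: [0.4968, 0.1145, 0.2384]
tcp_rot: [-0.0, 0.024, 1.0, -0.0]
wrist_force: [-0.4, 0.4, 0.1]
gripper_width: 0.0197
grasp_force: 78.5
```

Call:
drive_tool([
  [[0,0,-0.001],0,0],
  [[0,0,-0.001],0,0],
  [[0,0,0],0,0],
])

```text
time: 8.77
position: [0.4968, 0.1145, 0.2365]
tcp_rot: [-0.0, 0.024, 1.0, -0.0]
wrist_force: [-0.1, 0.5, -1.4]
gripper_width: 0.02
grasp_force: 78.5
```

Call:
drive_tool([
  [[0,0,-0.001],0,0],
  [[0,0,-0.001],0,0],
  [[0,0,0],0,0],
])

```text
time: 9.02
position: [0.4968, 0.1145, 0.2345]
tcp_rot: [-0.0, 0.024, 1.0, -0.0]
wrist_force: [-0.8, 0.1, -0.3]
gripper_width: 0.0199
grasp_force: 78.5
```

Call:
drive_tool([
  [[0,0,-0.001],0,0],
  [[0,0,-0.001],0,0],
  [[0,0,0],0,0],
])

```text
time: 9.27
position: [0.4969, 0.1145, 0.2325]
tcp_rot: [-0.0, 0.024, 1.0, -0.0]
wrist_force: [-0.3, -0.1, -0.5]
gripper_width: 0.0203
grasp_force: 78.5
```

Call:
drive_tool([
  [[0,0,-0.001],0,0],
  [[0,0,-0.001],0,0],
  [[0,0,0],0,0],
])

```text
time: 9.52
position: [0.497, 0.1145, 0.2306]
tcp_rot: [0.0, 0.024, 1.0, 0.0]
wrist_force: [-0.5, 0.0, 1.1]
gripper_width: 0.0202
grasp_force: 78.7
```

Call:
drive_tool([
  [[0,0,-0.001],0,0],
  [[0,0,-0.001],0,0],
  [[0,0,0],0,0],
])

```text
time: 9.77
position: [0.4969, 0.1145, 0.2285]
tcp_rot: [-0.0, 0.024, 1.0, -0.0]
wrist_force: [0.0, 0.8, 1.5]
gripper_width: 0.0202
grasp_force: 78.7
```

Call:
drive_tool([
  [[0,0,-0.001],0,0],
  [[0,0,-0.001],0,0],
  [[0,0,0],0,0],
])

```text
time: 10.02
position: [0.4968, 0.1145, 0.2265]
tcp_rot: [-0.0, 0.024, 1.0, -0.0]
wrist_force: [-1.8, -0.2, 1.6]
gripper_width: 0.02
grasp_force: 78.8
```

Run:
```python
from h import *
b=snap('side')
cv2.imwrite('pics/c4.png',cv2.resize(b['img'][165:215,270:310],(400,500),interpolation=2));x=ctrl.sense();print(x['position'],x['wrist_force'],x['ft_torque'])
```

```text
[0.49673693 0.11449047 0.22649058] [-1.61024707  0.08641759  1.63768044] [ 0.03256616 -0.02144745  0.03674233]
```

View pics/c4.png

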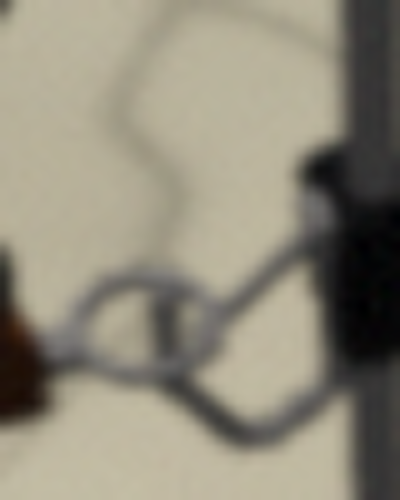

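The nose, at crop (165,310), stands inside the ring and the gate touches the ring's far side, with about 1.6 N. I'll keep pressing slowly.

Call:
drive_tool([
  [[0,0,-0.001],0,0],
  [[0,0,-0.001],0,0],
  [[0,0,-0.001],0,0],
  [[0,0,0],0,0],
])

```text
time: 10.4
position: [0.4967, 0.1145, 0.2234]
tcp_rot: [-0.0, 0.024, 1.0, -0.0]
wrist_force: [-0.8, 0.1, 1.4]
gripper_width: 0.02
grasp_force: 78.8
```

Call:
drive_tool([
  [[0,0,-0.001],0,0],
  [[0,0,-0.001],0,0],
  [[0,0,0],0,0],
])

```text
time: 10.65
position: [0.4968, 0.1145, 0.2215]
tcp_rot: [-0.0, 0.024, 1.0, -0.0]
wrist_force: [-1.8, 1.0, 2.3]
gripper_width: 0.0201
grasp_force: 78.8
```

Call:
drive_tool([
  [[0,0,-0.001],0,0],
  [[0,0,-0.001],0,0],
  [[0,0,0],0,0],
])

```text
time: 10.9
position: [0.4968, 0.1145, 0.2195]
tcp_rot: [-0.0, 0.024, 1.0, -0.0]
wrist_force: [-1.8, -0.1, 1.4]
gripper_width: 0.0202
grasp_force: 78.8
```

Call:
drive_tool([
  [[0,0,-0.001],0,0],
  [[0,0,-0.001],0,0],
  [[0,0,0],0,0],
])

```text
time: 11.15
position: [0.4968, 0.1145, 0.2175]
tcp_rot: [-0.0, 0.024, 1.0, -0.0]
wrist_force: [-1.7, -0.0, 0.7]
gripper_width: 0.0201
grasp_force: 78.8
```

Call:
drive_tool([
  [[0,0,-0.001],0,0],
  [[0,0,-0.001],0,0],
  [[0,0,0],0,0],
])

```text
time: 11.4
position: [0.4967, 0.1145, 0.2154]
tcp_rot: [-0.0, 0.024, 1.0, -0.0]
wrist_force: [-1.3, 0.6, 1.4]
gripper_width: 0.02
grasp_force: 78.7
```

Call:
drive_tool([
  [[0,0,-0.001],0,0],
  [[0,0,-0.001],0,0],
  [[0,0,0],0,0],
])

```text
time: 11.65
position: [0.4966, 0.1145, 0.2134]
tcp_rot: [-0.0, 0.024, 1.0, -0.0]
wrist_force: [-3.4, -0.3, 0.6]
gripper_width: 0.0199
grasp_force: 78.7
```

Call:
drive_tool([
  [[0,0,-0.001],0,0],
  [[0,0,0],0,0],
])

```text
time: 11.82
position: [0.4966, 0.1145, 0.2124]
tcp_rot: [-0.0, 0.024, 1.0, -0.0]
wrist_force: [-3.8, 0.7, -0.0]
gripper_width: 0.0199
grasp_force: 78.6
```

Call:
drive_tool([
  [[0,0,-0.001],0,0],
  [[0,0,0],0,0],
])

```text
time: 11.98
position: [0.4965, 0.1145, 0.2113]
tcp_rot: [-0.001, 0.024, 1.0, -0.0]
wrist_force: [-4.5, 0.2, -1.6]
gripper_width: 0.0198
grasp_force: 78.5
```

Call:
drive_tool([
  [[0,0,-0.001],0,0],
  [[0,0,0],0,0],
])

```text
time: 12.15
position: [0.497, 0.1145, 0.2105]
tcp_rot: [0.0, 0.024, 1.0, -0.0]
wrist_force: [0.4, -1.2, -0.3]
gripper_width: 0.0203
grasp_force: 78.5
```

Run:
```python
from h import *
b=snap('side')
cv2.imwrite('pics/c5.png',cv2.resize(b['img'][165:215,270:310],(400,500),interpolation=2));x=ctrl.sense();print(x['position'],x['wrist_force'],x['ft_torque'])
```

```text
[0.49729501 0.11449922 0.21067996] [ 0.71607506  0.28450142 -0.91702991] [ 0.03650307  0.02754394 -0.01508884]
```

View pics/c5.png

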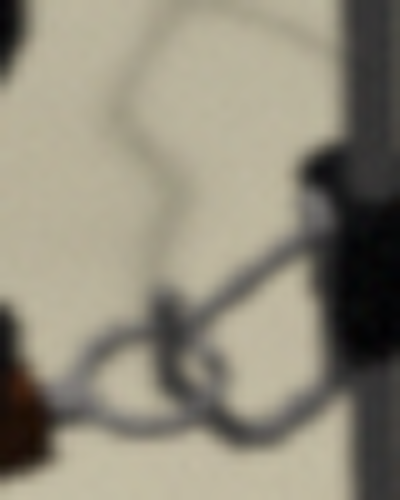

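The gate runs unbroken from hinge to nose at crop (185,330) and is shut. The ring's far side is below it, inside the hook. I'll lower a little more and release.

Call:
drive_tool([
  [[0,0,-0.001],0,0],
  [[0,0,-0.001],0,0],
  [[0,0,-0.001],0,0],
  [[0,0,0],0,0],
])

```text
time: 12.53
position: [0.497, 0.1145, 0.2075]
tcp_rot: [0.0, 0.024, 1.0, 0.0]
wrist_force: [0.4, -0.4, -1.8]
gripper_width: 0.02
grasp_force: 78.5
```

Call:
drive_tool([
  [[0,0,0],0,0.4],
  [[0,0,0],0,0.7],
  [[0,0,0],0,1],
  [[0,0,0],0,1],
  [[0,0,0],0,1],
])

```text
time: 12.95
position: [0.497, 0.1145, 0.2077]
tcp_rot: [0.0, 0.024, 1.0, -0.0]
wrist_force: [0.0, 0.2, -0.3]
gripper_width: 0.079
grasp_force: 0.0
```

Call:
drive_tool([
  [[0,0,0],0,1],
  [[0,0,0],0,1],
  [[0,0,0],0,1],
  [[0,0,0],0,1],
  [[0,0,0],0,1],
])

```text
time: 13.37
position: [0.4969, 0.1145, 0.2076]
tcp_rot: [-0.0, 0.024, 1.0, -0.0]
wrist_force: [-0.1, 0.9, 0.0]
gripper_width: 0.0854
grasp_force: 0.0
```

Call:
drive_tool([
  [[-0.002,0,0.01],0,1],
  [[-0.005,0,0.015],0,1],
  [[-0.01,0,0.02],0,1],
  [[-0.02,0,0.02],0,1],
  [[-0.03,0,0.01],0,1],
])

```text
time: 13.78
position: [0.4313, 0.1145, 0.2852]
tcp_rot: [0.002, 0.025, 1.0, 0.0]
wrist_force: [-0.9, -0.1, 1.6]
gripper_width: 0.0851
grasp_force: 0.0
```

Call:
drive_tool([
  [[-0.03,0,0],0,1],
  [[0,0,0],0,1],
  [[0,0,0],0,1],
  [[0,0,0],0,1],
  [[0,0,0],0,1],
])

```text
time: 14.2
position: [0.4007, 0.1145, 0.2829]
tcp_rot: [0.0, 0.024, 1.0, 0.0]
wrist_force: [0.1, -0.3, 0.4]
gripper_width: 0.0853
grasp_force: 0.0
```

Run:
```python
from h import *
b,a=snap('side'),snap('top')
cv2.imwrite('pics/c6.png',np.hstack([cv2.resize(b['img'][150:270,260:340],(390,585),interpolation=2),cv2.resize(a['img'][200:290,210:270],(390,585),interpolation=2)]));x=ctrl.sense();print(x['position'],x['wrist_force'],x['gripper_width'])
```

```text
[0.40056001 0.11446622 0.28259954] [ 0.61457933  1.06757146 -0.12243304] 0.08540408341392754
```

View pics/c6.png

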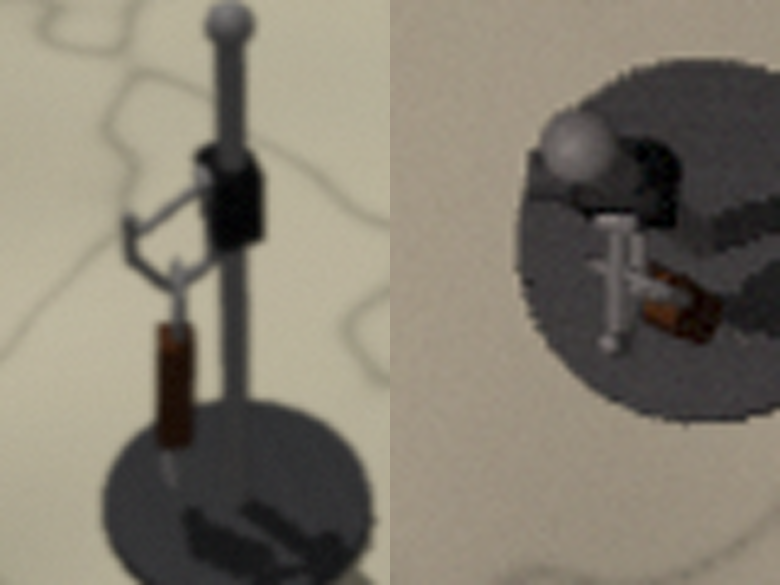

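The opener hangs from the hook floor, its eye at crop (177,280), with the gate shut. I'll let it settle, then hand in.

Call:
drive_tool([
  [[0,0,0],0,1],
  [[0,0,0],0,1],
  [[0,0,0],0,1],
  [[0,0,0],0,1],
  [[0,0,0],0,1],
])

```text
time: 14.72
position: [0.3999, 0.1145, 0.2826]
tcp_rot: [-0.0, 0.024, 1.0, -0.0]
wrist_force: [-1.3, -0.1, -0.1]
gripper_width: 0.0854
grasp_force: 0.0
```

Call:
drive_tool([
  [[0,0,0],0,1],
  [[0,0,0],0,1],
  [[0,0,0],0,1],
  [[0,0,0],0,1],
  [[0,0,0],0,1],
])

```text
time: 15.13
position: [0.3999, 0.1145, 0.2827]
tcp_rot: [0.0, 0.024, 1.0, -0.0]
wrist_force: [-0.2, 0.3, 0.3]
gripper_width: 0.0856
grasp_force: 0.0
```

Call:
drive_tool([
  [[0,0,0],0,1],
  [[0,0,0],0,1],
  [[0,0,0],0,1],
  [[0,0,0],0,1],
  [[0,0,0],0,1],
])

```text
time: 15.55
position: [0.3999, 0.1145, 0.2827]
tcp_rot: [0.0, 0.024, 1.0, -0.0]
wrist_force: [-0.5, -0.2, 0.1]
gripper_width: 0.0855
grasp_force: 0.0
```

```bash
python3 -c "
from bench import ctrl
print(ctrl.close_job())"
```

```text
the job is handed in; nothing more can be done
None
```

The bottle opener hangs freely in the snap hook with the gate shut above its eye; pressing force read at most about 5 N, the arm kept clear of the candle jar, bowl and bucket, and the job was handed in at about 15.6 s of 61 s (no verdict returned).

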